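Make up the collection kit and the slide kit

ROBOT

A 6-joint arm with a two-finger parallel gripper is mounted at the origin on the work surface. World frame = base frame: x ahead of the robot, y to its left, z up, the work surface at z = 0. Lengths are in m, angles in rad, forces in N, time in s.
With the tool pointing down it reaches from about 0.425 to 0.925 m from the base axis. Payload 12.5 kg.
Tool frame: the origin (TCP) lies midway between the tips of the shut fingers; the grasp point (between the pads) lies 19 mm behind it (robot.pinch_z is the distance from the TCP to the grasp point, in m); z points along the fingers, y is the line along which they close (so a half turn about z gives the same grasp; the last joint's range is limited). The gripper opens to 85 mm and grips with 20 to 120 N. Pads are 22 mm wide; open, the fingers measure 114 mm over their backs; the gripper's body (76 mm by 85 mm) begins 54 mm behind the grasp point. The pads swing forward as they close: fully open they stand 13 mm farther back than shut.
Start: joints at [1.041, 0.491, 1.559, -0, 1.092, -0.106], TCP at [0.257, 0.57, 0.231] pointing down, gripper open.
Joint ranges: [-3.1, 3.1], [-0.84, 2.19], [0.05, 2.79], [-1.13, 4.28], [0.06, 2.93], [-2.69, 2.69]. Speed limits (rad/s): [2.22, 2.22, 2.79, 3.14, 3.14, 3.14].

INTERFACE

Orientations are given as a unit quaternion [w, x, y, z].
In Python, from cell import robot, eyes gives the robot as it stands.
- The arm moves only by the tool arm_command, never from a script. Its argument "rows" is one flat list of numbers, 4 for each row, row after row: the shift along the tool's x, y, z in mm, then the turn about the tool's z in degrees. A call has 1 to 5 rows; each row is the pose to reach, as a shift and turn from the pose commanded when the call began, along the tool's axes at that moment; what a row does not reach only later rows make up. A row lasts 1/8 s, in which the tool goes at most 62.5 mm and 10.7 degrees, less where a joint would pass 70% of its speed; a pose out of reach is approached as far as the arm can. A call with a gripper value outside its range is refused whole. "gripper" is the closure, from -1 (fully open) to 1 (shut), set as the call begins (left out, the last holds). The fingers move at their own pace and stop on an object; "force" is the grip in N (left out, the last holds). Time passes only in rows, so rows that repeat a pose let the fingers close. It gives the time, the measured TCP pose, the force, the opening and the grip force at its end, in the units of the state.
- robot.sense(): the state, without advancing time (a new reading comes with each control period).
- eyes.grab_frame(name): name is "scene" or "top" or "wrist"; returns a dict with "pixels" (400x640x3 uint8, blue, green, red), "intrinsics" (3x3 intrinsics, pixels), "origin" and "orientation" of the camera in the world; the wrist camera has in their place "mount" (4x4, takes a point from camera to tool coordinates, whose origin is the TCP and whose axes are the flange's). Camera axes: x right, y up, looking along -z (the intrinsics and any distortion apply to the point x, -y, -z); pixel columns grow to the right and rows downward; lengths in m; the calibration is good to about 2 mm. A picture is of the moment at which its call begins: read the wrist's pose just before it. There is no depth.
- robot.close_job(): hands the job in; it is judged then, once.
The state is a dict: "clock": time; "joints": joint angles; "dq": joint speeds; "joint_torque": joint torques, N m; "tool_pos": TCP position; "tcp_rot": TCP orientation; "contact_force": force on the tool from outside, world axes, zero at the start; "moment": the same for the moment, N m; "width": finger opening in m; "gripper_force": force on a finger pad.
Only numpy, scipy, OpenCV 4.12 (cv2) and the standard library are available. Lean on these libraries where they do the work, as an engineer would, in place of code of your own. Each camera call takes 0.05 s, during which the arm holds its last target. There are 200 camera calls.

TASK

Make up two kits from the stock standing between the two grey trays. In the three-pocket tray put the tall bottle in the middle pocket, with the squat pot in one end pocket and the cardboard carton in the other; in the two-pocket tray put the little dropper bottle in one pocket and the slide box in the other. Stand each thing upright on the floor of its pocket, in the middle of it, let go, and leave the tube rack, beaker and timer where they are.

Things in the scene. Friction and masses are not known exactly. Their poses are not given: they have to be found in the camera images.
- tray3: Fixed grey plastic kit tray with three equal square pockets in a row, 268 x 92 mm, walls only 14 mm high and 4 mm thick, floor 3 mm thick. Origin: centre of its underside. Its x axis runs along the row: pocket centres at x = -88, 0 and +88 mm, y = 0, pocket floors at z = 3 mm; each pocket is 84 x 84 mm inside. It may stand left or right of the stock.
- tray2: Fixed grey plastic kit tray like the other but with two pockets, 180 x 92 mm, walls 14 mm high and 4 mm thick, floor 3 mm thick. Origin: centre of its underside. Its x axis runs along the row: pocket centres at x = -44 and +44 mm, y = 0, pocket floors at z = 3 mm; each pocket is 84 x 84 mm inside.
- tall_bottle: Loose upright white round plastic bottle, 85 mm tall, with grey screw cap. Body 38 mm diameter up to 56 mm, sloping to a 20 mm neck at 64 mm, cap 25 mm diameter from 66 to 85 mm. Origin: centre of its underside, z up. About 90 g.
- dropper_bottle: Loose upright small white round bottle with a grey tapering nozzle, 58 mm tall. Body 28 mm diameter up to 36 mm, shoulder to 41 mm, nozzle from 16 to 7 mm diameter above. Origin: centre of its underside, z up. About 30 g.
- pot: Loose upright squat specimen pot, 46 mm tall: white body 54 mm diameter up to 33 mm, grey screw lid 57 mm diameter from 33 to 46 mm with a white disc on top. Origin: centre of its underside, z up. About 60 g.
- slide_box: Loose white plastic box for microscope slides, lying long side down: 76 mm long (its x), 30 mm wide (its y), 40 mm tall (its z), with a grey seam line and a small clasp on one long side (the clasp stands out 2 mm, look only). Origin: centre of its underside. About 60 g.
- carton: Loose upright cardboard carton, 46 mm (its x) by 34 mm (its y), 60 mm tall, with white paper labels. Origin: centre of its underside. About 70 g.
- tube_rack: Bystander: green test-tube rack with capped tubes, 70 mm (its x) by 200 mm (its y), 95 mm tall, loose. Origin: centre of its underside. Leave alone.
- beaker: Bystander: empty glass beaker, 68 mm diameter at the rim, 85 mm tall, loose. Origin: centre of its underside. Leave alone.
- timer: Bystander: black bench timer, 55 x 85 mm, 30 mm tall, loose. Origin: centre of its underside. Leave alone.
Not all that is in view belongs to the job. What is shaped like the pot but blue is not meant. Leave any turquoise look-alike of the carton alone.

How it is judged:
By the outcome, as a careful person would: the job done as asked, in the order asked, and still so for the second after the job is handed in, with the robot touching nothing.
It also fails if it takes over 120 s, if anything falls off the work surface, if the arm or the gripper's body presses on something with over 40 N, if the wrist force passes 120 N, or if a joint passes its speed limit or range.

## Working session

There is one attempt and no reset: what is moved stays moved. The work goes in short steps, Python scripts to look and compute and a tool call to move; the robot and the scene stay as the last step left them, time stands still between calls to the robot, and variables do not carry over. Pictures are saved under pics/ and viewed, at most 14 in all, crops included, and the job is handed in when it is done.

Besides the shell and the picture viewer there is one more tool, called after ">>>" as a command line: name --argument value ..., lists and objects as JSON in quotes. arm_command: Moves the arm, as the interface text tells. Its arguments: {"type":"object","properties":{"rows":{"type":"array"},"gripper":{"type":"number"},"force":{"type":"number"}},"required":["rows"]}

```bash
mkdir -p pics; ls; python3 - <<'E'
from cell import robot, eyes
import cv2
s=robot.sense(); print(s, robot.pinch_z)
for n in ("top","scene"):
    f=eyes.grab_frame(n); cv2.imwrite(f"pics/{n}0.png",f["pixels"]); print(n,{k:v for k,v in f.items() if k!="pixels"})
f=eyes.grab_frame("wrist"); print({k:v for k,v in f.items() if k!="pixels"})
E
```

```text
pics
{'clock': 0.0, 'joints': array([ 1.04135360e+00,  4.91567689e-01,  1.55943763e+00,  1.67889318e-05,
        1.09169886e+00, -1.05630295e-01]), 'dq': array([ 0.00018693, -0.00095211,  0.00196727,  0.00015576,  0.000831  ,
        0.00135676]), 'joint_torque': array([-2.43766328e-03, -6.18446732e+01, -2.61594272e+01, -1.90419310e-04,
        4.02555699e-03,  1.47963881e-06]), 'tool_pos': array([0.256906  , 0.56951799, 0.23072676]), 'tcp_rot': array([-1.80598979e-04,  2.10327614e-01,  9.77630802e-01, -5.25653107e-04]), 'contact_force': array([-0.66738719, -1.23342308, -0.3408193 ]), 'moment': array([-0.01052436, -0.04588599,  0.01301756]), 'gripper_force': 0.0, 'width': 0.08547966905127705} 0.0187
top {'intrinsics': array([[390.175921  ,   0.        , 321.81105307],
       [  0.        , 390.175921  , 198.63069323],
       [  0.        ,   0.        ,   1.        ]]), 'origin': array([0.44405646, 0.00494562, 0.88479111]), 'orientation': array([ 0.71527734,  0.08226816, -0.07625308, -0.68977949])}
scene {'intrinsics': array([[439.57686033,   0.        , 319.72051749],
       [  0.        , 439.57686033, 194.4711915 ],
       [  0.        ,   0.        ,   1.        ]]), 'origin': array([1.24048605, 0.53211021, 0.65062094]), 'orientation': array([0.37735957, 0.19287986, 0.40336612, 0.81098266])}
{'intrinsics': array([[358.28094466,   0.        , 322.35717697],
       [  0.        , 358.28094466, 199.44744236],
       [  0.        ,   0.        ,   1.        ]]), 'mount': array([[ 3.67614955e-04,  9.50866392e-01,  3.09601308e-01,
         8.01650103e-02],
       [ 9.99999881e-01, -2.50711841e-04, -4.17380172e-04,
        -6.11222710e-04],
       [-3.19252064e-04,  3.09601425e-01, -9.50866371e-01,
        -1.42781186e-01],
       [ 0.00000000e+00,  0.00000000e+00,  0.00000000e+00,
         1.00000000e+00]])}
```

View pics/top0.png

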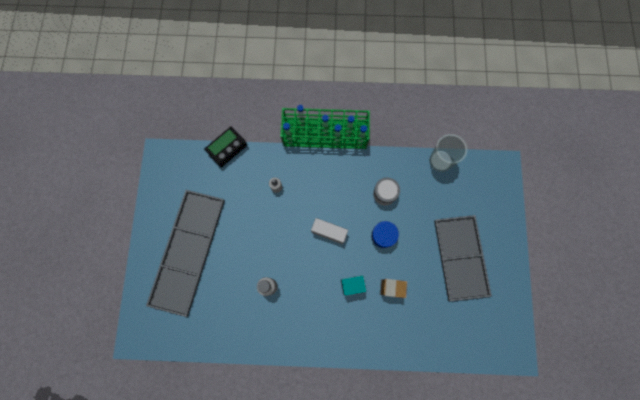

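View pics/scene0.png

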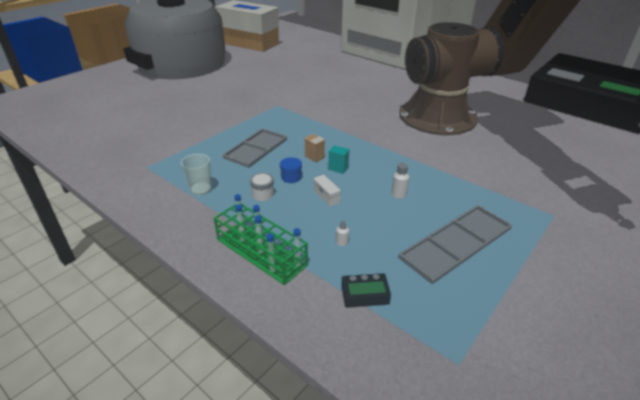

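Top view: there are two pot shapes, white/grey at (387,190) and blue at (385,235). There are also two carton shapes, brown with a white label at (394,288) and turquoise at (354,287). The white pot and the brown carton fit the description, and the blue and turquoise ones are decoys. The tall bottle is at (266,287), the dropper at (275,184) and the slide box at (330,231). Tray3 is at (187,253) and tray2 at (462,259). I'll confirm these in an enlarged crop.

```bash
cat > h.py <<'E'
import numpy as np, cv2
from scipy.spatial.transform import Rotation as R
from cell import robot, eyes
def q(w): return R.from_quat([w[1],w[2],w[3],w[0]])
F=np.diag([1,-1,-1.])
def cam(name):
    s=robot.sense(); f=eyes.grab_frame(name)
    if name=="wrist":
        T=np.eye(4); T[:3,:3]=q(s["tcp_rot"]).as_matrix(); T[:3,3]=s["tool_pos"]; M=T@f["mount"]
        Rm,o=M[:3,:3],M[:3,3]
    else: Rm,o=q(f["orientation"]).as_matrix(),np.array(f["origin"])
    return dict(img=f["pixels"],K=np.array(f["intrinsics"]),R=Rm@F,o=o)
def proj(c,P):
    p=(np.atleast_2d(P)-c["o"])@c["R"]@c["K"].T; return p[:,:2]/p[:,2:]
def unproj(c,uv,z):
    uv=np.atleast_2d(uv); d=np.c_[uv,np.ones(len(uv))]@np.linalg.inv(c["K"]).T@c["R"].T
    return c["o"]+d*((z-c["o"][2])/d[:,2])[:,None]
E
python3 - <<'E'
from h import *
c=cam("top")
np.set_printoptions(precision=4,suppress=True)
for n,uv,z in [("tall",(266,286),.085),("drop",(275,184),.058),("pot",(387,190),.046),("slide",(330,231),.04),("carton",(394,288),.06),("tray3",(187,253),.01),("tray2",(462,259),.01)]:
    print(n,unproj(c,uv,z)[0])
im=c["img"]
a=cv2.resize(im[160:310,240:440],None,fx=4,fy=4,interpolation=cv2.INTER_CUBIC); cv2.imwrite("pics/crop1.png",a)
s=cam("scene"); print(s["o"])
E
```

```text
tall [0.4434 0.1202 0.085 ]
drop [0.6621 0.1194 0.058 ]
pot [ 0.6603 -0.1279  0.046 ]
slide [ 0.5653 -0.0047  0.04  ]
carton [ 0.4491 -0.14    0.06  ]
tray3 [0.5086 0.3123 0.01  ]
tray2 [ 0.5177 -0.2996  0.01  ]
[1.2405 0.5321 0.6506]
```

View pics/crop1.png

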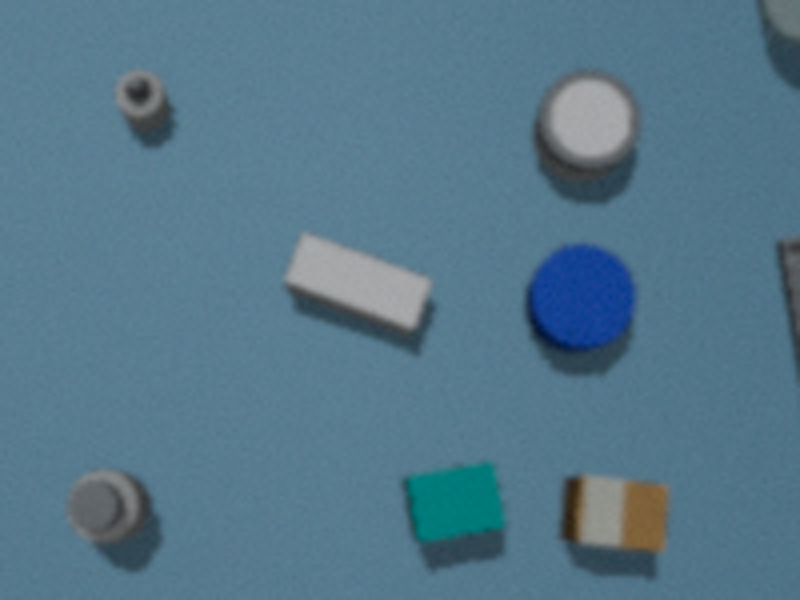

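The crop confirms it: the white pot with grey lid is at crop (590,122) and the blue decoy at (582,297). The brown carton with white label is at crop (620,515) and the turquoise decoy at (455,502). Next I'll measure the trays and object yaws.

```bash
cat > m.py <<'E'
from h import *
np.set_printoptions(precision=4,suppress=True)
c=cam("top"); im=c["img"]
hsv=cv2.cvtColor(im,cv2.COLOR_BGR2HSV)
for n,(x0,y0,x1,y1) in dict(tray3=(146,185,230,320),tray2=(430,210,495,305)).items():
    m=np.zeros(im.shape[:2],np.uint8); m[y0:y1,x0:x1]=(hsv[y0:y1,x0:x1,1]<70)*255
    k=max(cv2.findContours(m,cv2.RETR_EXTERNAL,cv2.CHAIN_APPROX_NONE)[0],key=cv2.contourArea)
    P=unproj(c,k[:,0,:],.010)[:,:2]
    print(n,cv2.minAreaRect((P*1000).astype(np.float32)), cv2.boundingRect(k))
cr=lambda *p: np.array(p)/4+[240-.4,160-.4]
for n,p,z in [("tall",cr((98,505)),.085),("drop",cr((137,88)),.058),("pot",cr((590,122)),.046),("beaker",[[452,148]],.085)]: print(n,unproj(c,p,z))
for n,p,z in [("slide",cr((304,233),(431,278),(415,326),(287,280)),.04),("carton",cr((582,478),(668,485),(662,551),(578,546)),.06),("blue",cr((582,297)),.046),("turq",cr((409,476),(494,464),(504,530),(418,542)),.06)]:
    P=unproj(c,p,z)[:,:2]; print(n,P.mean(0)); 
    if len(P)>1:print(np.linalg.norm(np.roll(P,-1,0)-P,axis=1),np.degrees(np.arctan2(*(np.roll(P,-1,0)-P).T[::-1])))
E
python3 m.py
```

```text
tray3 ((513.5751953125, 315.0673828125), (95.54630279541016, 269.42608642578125), 77.94563293457031) (146, 190, 78, 127)
tray2 ((522.3030395507812, -299.7113037109375), (181.2819061279297, 94.42107391357422), 8.33584213256836) (435, 215, 56, 86)
tall [[0.4436 0.1241 0.085 ]]
drop [[0.6674 0.1223 0.058 ]]
pot [[ 0.6601 -0.1281  0.046 ]]
beaker [[ 0.749  -0.2622  0.085 ]]
slide [ 0.5688 -0.0032]
[0.0737 0.0277 0.0739 0.0276] [-107.6769  163.057    72.2128  -17.343 ]
carton [ 0.4485 -0.1425]
[0.0444 0.0334 0.043  0.0343] [-92.4727 174.0709  88.7981  -3.3835]
blue [ 0.5625 -0.1237]
turq [ 0.4514 -0.0569]
[0.0446 0.0336 0.0446 0.0334] [ -80.0323 -170.4448   99.8161    9.3843]
```

```bash
cat >> h.py <<'E'
def psi(s): a=q(s["tcp_rot"]).as_matrix()[:,1]; return np.degrees(np.arctan2(a[1],a[0]))
def go(*targets):
    "print shift (mm, tool axes) and turn (deg) from the pose now to each (x,y,z,psi)"
    s=robot.sense(); Rm=q(s["tcp_rot"]).as_matrix(); p=psi(s)
    print("t %.2f"%s["clock"],"at",np.round(s["tool_pos"],4),"psi %.1f"%p,"w %.4f"%s["width"],"tilt",np.round(Rm[:2,2],4))
    for t in targets:
        print(np.round(Rm.T@(np.array(t[:3])-s["tool_pos"])*1000,1),"turn %.1f"%((p-t[3]+180)%360-180))
E
python3 -c "
from h import *
go((.5,0,.33,90))"
```

```text
t 0.30 at [0.257  0.5697 0.2311] psi 65.7 w 0.0854 tilt [-0.0002 -0.0003]
[-455.8 -419.4  -98.8] turn -24.3
```

>>> arm_command --rows '[-45,-42,-20,-5,-90,-84,-40,-10,-136,-126,-60,-15,-182,-168,-80,-20,-228,-210,-99,-24.3]'

```text
clock: 0.92
tool_pos: [0.374, 0.2941, 0.3273]
tcp_rot: [0.0, -0.002, 1.0, 0.0]
contact_force: [0.5, 0.8, -0.6]
width: 0.0852
gripper_force: 0.0
```

>>> arm_command --rows '[-45,-42,0,0,-90,-84,0,0,-136,-126,0,0,-182,-168,0,0,-182,-168,0,0]'

```text
clock: 1.55
tool_pos: [0.5578, 0.1251, 0.3255]
tcp_rot: [-0.0, 0.002, 1.0, -0.0]
contact_force: [-0.6, 0.9, -0.0]
width: 0.0851
gripper_force: 0.0
```

```bash
python3 -c "
from h import *
go((.5,0,.33,90))"
```

```text
t 1.55 at [0.5578 0.1251 0.3255] psi 89.8 w 0.0851 tilt [-0.0008 -0.0004]
[  57.3 -125.3   -4.4] turn -0.2
```

>>> arm_command --rows '[30,-62,-2,0,57,-125,-4,-0.2,57,-125,-4,-0.2,57,-125,-4,-0.2]'

```text
clock: 2.05
tool_pos: [0.4985, 0.003, 0.3309]
tcp_rot: [0.0, -0.001, 1.0, 0.0]
contact_force: [0.5, 0.7, 0.4]
width: 0.0854
gripper_force: 0.0
```

```bash
python3 -c "
from h import *
go((.5,0,.33,90))
c=cam('wrist'); cv2.imwrite('pics/w0.png',c['img']); np.savez('w0.npz',**c)"
```

```text
t 2.05 at [0.4985 0.003  0.3309] psi 90.2 w 0.0854 tilt [0.0008 0.0003]
[-1.5 -3.   0.9] turn 0.2
```

View pics/w0.png

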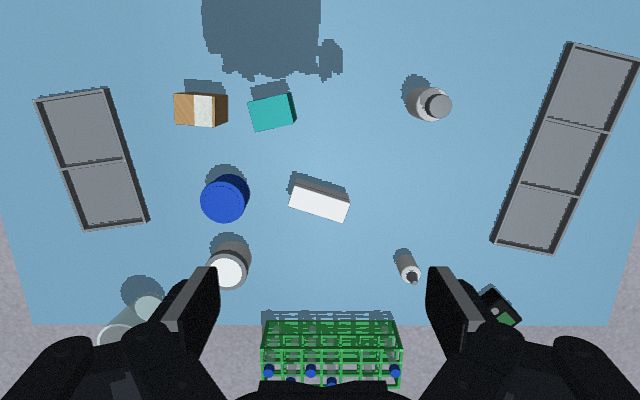

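The wrist view shows both trays and all the stock. Tall cap is at (438,105), pot disc (228,273), slide box top (320,202), carton (200,109) and dropper tip (412,278), with both trays in view. I'll measure these more precisely and cross-check them against the top camera.

```bash
cat > m2.py <<'E'
from h import *
np.set_printoptions(precision=4,suppress=True)
c=dict(np.load('w0.npz')); im=c["img"]; hsv=cv2.cvtColor(im,cv2.COLOR_BGR2HSV)
g=cv2.cvtColor(im,cv2.COLOR_BGR2GRAY)
def rect(n,mask,box,z):
    x0,y0,x1,y1=box; m=np.zeros_like(g); m[y0:y1,x0:x1]=mask[y0:y1,x0:x1]*255
    m=cv2.morphologyEx(m,cv2.MORPH_OPEN,np.ones((3,3),np.uint8))
    k=max(cv2.findContours(m,cv2.RETR_EXTERNAL,cv2.CHAIN_APPROX_NONE)[0],key=cv2.contourArea)
    P=(unproj(c,k[:,0,:],z)[:,:2]*1000).astype(np.float32)
    print(n,np.round(np.hstack([np.ravel(v) for v in cv2.minAreaRect(P)]),1),cv2.boundingRect(k))
S,V=hsv[...,1],hsv[...,2]
rect("tray3",S<75,(480,30,640,265),.012); rect("tray2",S<75,(25,80,160,240),.012)
rect("slide",(S<40)&(V>200),(280,165,360,230),.04)
rect("potdisc",(S<40)&(V>200),(205,240,255,300),.046)
rect("cap",(S<60)&(V<175)&(V>80),(424,88,460,122),.085)
rect("carton",((hsv[...,0]<30)&(S>50))|((S<60)&(V>150)),(170,85,232,132),.06)
for n,p,z in [("tall",(438.5,105),.085),("drop",(412.5,279),.058),("pot",(228,273),.046)]: print(n,unproj(c,p,z)[0])
a=np.hstack([cv2.resize(im[y-25:y+25,x-35:x+35],(266,190),interpolation=cv2.INTER_CUBIC) for x,y in((430,105),(410,268),(202,108))])
cv2.imwrite("pics/c2.png",a)
E
python3 m2.py
```

```text
tray3 [511.5 313.9 100.  268.8  77.9] (490, 42, 150, 214)
tray2 [ 520.9 -296.2  180.6   99.5    8.5] (32, 88, 118, 144)
slide [566.5  -1.5  74.6  28.7  71.5] (289, 186, 61, 37)
potdisc [ 660.4 -123.4   42.9   35.1   13.3] (212, 258, 30, 29)
cap [441.3 126.5  23.1  23.7  47.7] (429, 94, 23, 25)
carton [ 447.2 -134.8   58.9   36.9   85.4] (173, 92, 54, 35)
tall [0.4402 0.1249 0.085 ]
drop [0.6636 0.1222 0.058 ]
pot [ 0.6622 -0.1234  0.046 ]
```

View pics/c2.png

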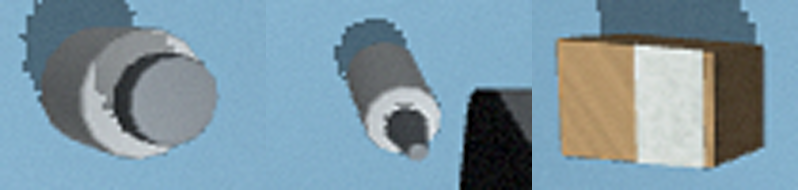

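```bash
python3 - <<'E'
from h import *
c=dict(np.load('w0.npz'))
P=unproj(c,[(173.8,93.5),(214.9,95.6),(214.4,127.2),(174.9,123.8)],.06)[:,:2]
d=np.roll(P,-1,0)-P
print(P.mean(0),np.linalg.norm(d,axis=1),np.degrees(np.arctan2(d[:,1],d[:,0])))
go((.442,.1253,.15,78),(.442,.1253,.02,78))
E
```

```text
[ 0.44818819 -0.14067491] [0.04534376 0.03480142 0.04466184 0.03315103] [ 87.35238519  -6.07561081 -94.72175276 174.9843603 ]
t 2.10 at [0.4988 0.0036 0.3307] psi 90.2 w 0.0854 tilt [0.0006 0.0004]
[ 56.5 121.8 180.7] turn 12.2
[ 56.6 121.8 310.7] turn 12.2
```

>>> arm_command --rows '[19,40,40,4,38,80,80,8,56,120,120,12,56,122,180,12.2,56,122,180,12.2]'

```text
clock: 2.72
tool_pos: [0.4406, 0.1261, 0.1479]
tcp_rot: [-0.004, 0.103, 0.995, -0.001]
contact_force: [0.3, -0.0, 0.5]
width: 0.0852
gripper_force: 0.0
```

>>> arm_command --rows '[0,0,0,0,0,0,0,0]'

```text
clock: 2.98
tool_pos: [0.4433, 0.1248, 0.1524]
tcp_rot: [0.002, 0.105, 0.995, 0.0]
contact_force: [-1.0, 0.3, -0.2]
width: 0.0856
gripper_force: 0.0
```

```bash
python3 -c "
from h import *
go((.442,.1253,.02,78))
c=cam('wrist'); cv2.imwrite('pics/w1.png',c['img']); print(proj(c,[[.442,.1253,.085],[.442,.1253,.03],[.442,.1253,.0]]))"
```

```text
t 2.98 at [0.4433 0.1248 0.1524] psi 78.0 w 0.0856 tilt [0.0034 0.0005]
[1.800e+00 1.000e-01 1.324e+02] turn 0.0
[[323.19578166 214.95858904]
 [322.92377234 189.740883  ]
 [322.81468352 179.62737025]]
```

View pics/w1.png

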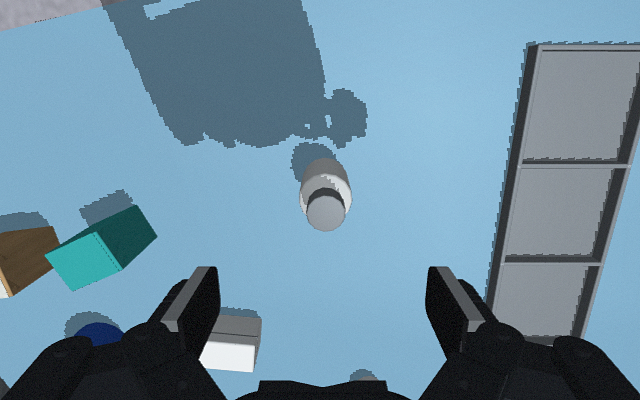

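The cap is at (325.5,211) against a predicted (323,215), so the bottle sits about 2 mm nearer the robot. Correcting for that, then descending and gripping.

>>> arm_command --rows '[2.5,0.3,40,0,2.5,0.3,80,0,2.5,0.3,115,0,2.5,0.3,131,0,2.5,0.3,131,0]'

```text
clock: 3.65
tool_pos: [0.4402, 0.1253, 0.0196]
tcp_rot: [-0.0, 0.105, 0.995, 0.0]
contact_force: [-0.5, 0.5, -0.0]
width: 0.0853
gripper_force: 0.0
```

>>> arm_command --rows '[0,0,0,0,0,0,0,0,0,0,0,0,0,0,0,0,0,0,0,0]' --gripper 1 --force 30

```text
clock: 4.28
tool_pos: [0.4403, 0.1256, 0.0204]
tcp_rot: [0.001, 0.104, 0.995, 0.0]
contact_force: [-0.8, -0.2, 8.3]
width: 0.0369
gripper_force: 29.1
```

```bash
python3 -c "
from h import *
z=robot.sense()['tool_pos'][2]
print(robot.sense()['gripper_force'])
go((.512,.317,z+.035,77.9),(.512,.317,z+.004,77.9))"
```

```text
29.13881172426045
t 4.28 at [0.4403 0.1256 0.0204] psi 78.0 w 0.0369 tilt [0.0017 0.0003]
[-30.5 202.1 -34.8] turn 0.1
[-30.4 202.1  -3.8] turn 0.1
```

>>> arm_command --rows '[0,0,-25,0,0,0,-50,0,-5,30,-60,0,-11,70,-60,0,-16,110,-60,0]'

```text
clock: 4.9
tool_pos: [0.4788, 0.2309, 0.0802]
tcp_rot: [0.0, 0.105, 0.995, 0.0]
contact_force: [1.0, -0.6, -1.4]
width: 0.0371
gripper_force: 30.9
```

>>> arm_command --rows '[-6,40,0,0,-12,75,0,0,-14.5,92,0,0,-14.5,92,0,0,-14.5,92,0,0]'

```text
clock: 5.52
tool_pos: [0.5111, 0.3158, 0.0794]
tcp_rot: [-0.0, 0.105, 0.995, -0.0]
contact_force: [0.2, -0.4, -2.1]
width: 0.0369
gripper_force: 30.9
```

>>> arm_command --rows '[0,0,0,0]'

```text
clock: 5.65
tool_pos: [0.5115, 0.3159, 0.0796]
tcp_rot: [-0.0, 0.105, 0.994, -0.0]
contact_force: [0.4, -0.5, -1.1]
width: 0.0368
gripper_force: 30.9
```

```bash
python3 -c "
from h import *
go((.512,.317,.0245,77.9))
c=cam('wrist'); cv2.imwrite('pics/w2.png',c['img']); np.savez('w2.npz',**c)"
```

```text
t 5.65 at [0.5115 0.3159 0.0796] psi 78.0 w 0.0368 tilt [-0.0003 -0.0001]
[-0.3  1.2 55.1] turn 0.1
```

View pics/w2.png

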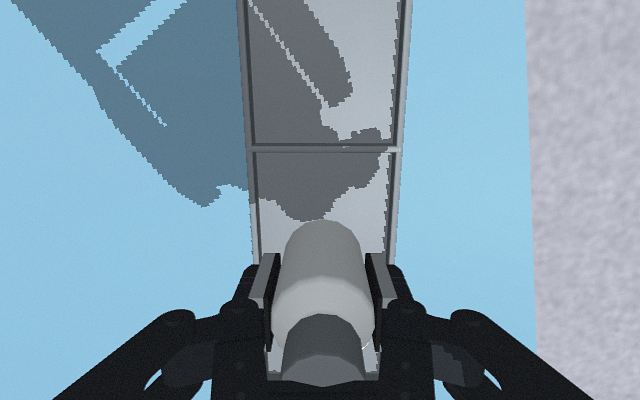

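```bash
python3 - <<'E'
from h import *
np.set_printoptions(precision=4,suppress=True)
c=dict(np.load('w2.npz')); g=cv2.cvtColor(c["img"],cv2.COLOR_BGR2GRAY).astype(int)
print(g[100,232:262],g[100,385:412]); print(g[138:158,300],g[138:158,335], g[138:158,375])
L=unproj(c,[(237,0),(247,150)],.014);Rr=unproj(c,[(411,0),(402,150)],.014)
print(L,Rr,np.linalg.norm(L-Rr,axis=1),(L+Rr)/2)
d=L[0]-L[1];print(np.degrees(np.arctan2(d[1],d[0])));d=Rr[0]-Rr[1];print(np.degrees(np.arctan2(d[1],d[0])))
print(unproj(c,[(325,147.5)],.014))
E
```

```text
[118 114 117 117 116 114 117 113 117 115  92  95 102 101 103 104  91  69
  58  58  67  96 105 103 102 102 101 101 104 103] [185 184 186 186 183 182 178 100 101 104  80  54  58  62 114 155 175 168
 164 165 168 194 192 190 190 190 188]
[100 103 101 102 101  67  76  67  99 103  99 105  99  93  83 104 102  96
 105 101] [104 102  99 105 102  74  71  69  97 104 104 100 103  91  87  99 101 104
 102 101] [106 100 101 105 102  79  71  71  94 102 104 102  99  95  76 104  98 100
 102 101]
[[0.3838 0.2975 0.014 ]
 [0.4603 0.2813 0.014 ]] [[0.4025 0.3856 0.014 ]
 [0.4792 0.3701 0.014 ]] [0.0901 0.0908] [[0.3932 0.3415 0.014 ]
 [0.4697 0.3257 0.014 ]]
168.05428976213943
168.51333979575543
[[0.4683 0.3263 0.014 ]]
```

Tray3 measures as predicted, with the middle pocket at (0.512, 0.317) and yaw −12°. Lowering the bottle and releasing it.

>>> arm_command --rows '[0,1,20,0,0,1,40,0,0,1,52,0,0,1,55,0,0,1,55,0]'

```text
clock: 6.32
tool_pos: [0.512, 0.3178, 0.0248]
tcp_rot: [0.0, 0.104, 0.995, 0.0]
contact_force: [-0.5, 0.6, -0.7]
width: 0.0367
gripper_force: 30.9
```

>>> arm_command --rows '[0,0,0,0,0,0,0,0,0,0,0,0]' --gripper -0.5

```text
clock: 6.7
tool_pos: [0.512, 0.3179, 0.0249]
tcp_rot: [0.0, 0.104, 0.995, 0.0]
contact_force: [-0.7, -0.7, 0.3]
width: 0.0636
gripper_force: 0.0
```

>>> arm_command --rows '[0,0,-20,0,0,0,-60,0,0,0,-110,0,0,0,-160,0,0,0,-160,0]' --gripper -1

```text
clock: 7.32
tool_pos: [0.513, 0.3184, 0.1885]
tcp_rot: [0.003, 0.104, 0.995, 0.002]
contact_force: [0.0, 0.0, -0.5]
width: 0.0853
gripper_force: 0.0
```

```bash
python3 -c "
from h import *
c=cam('wrist'); cv2.imwrite('pics/w3.png',c['img']); print(proj(c,[[.512,.317,.088],[.512,.317,.003]]))
go((.661,-.124,.2,90),(.661,-.124,.02,90))"
```

```text
[[319.95865463 199.15373949]
 [320.10535503 170.71503582]]
t 7.38 at [0.5122 0.318  0.1862] psi 78.0 w 0.0852 tilt [0.0031 0.0015]
[-237.4 -401.5  -14. ] turn -12.0
[-236.9 -401.8  166. ] turn -12.0
```

View pics/w3.png

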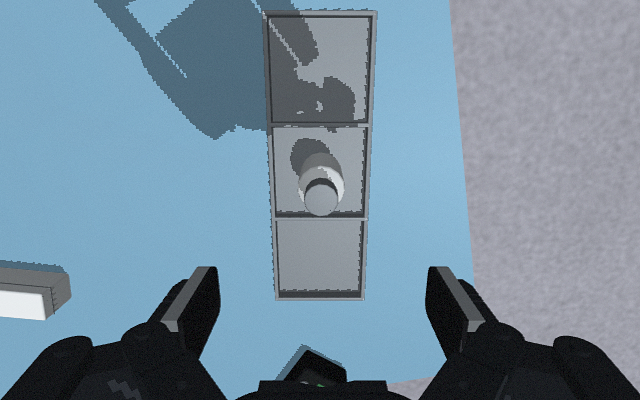

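The tall bottle stands centred in the middle pocket (cap at (321,197), predicted (320,199)). Next is the pot.

>>> arm_command --rows '[-25,-42,0,-2,-50,-84,-5,-5,-75,-126,-10,-8,-100,-168,-14,-12,-125,-210,-14,-12]'

```text
clock: 8.0
tool_pos: [0.5905, 0.0848, 0.1974]
tcp_rot: [-0.001, -0.001, 1.0, 0.0]
contact_force: [0.5, 0.5, -0.1]
width: 0.0852
gripper_force: 0.0
```

```bash
python3 -c "
from h import *
go((.661,-.124,.18,90))"
```

```text
t 8.00 at [0.5905 0.0848 0.1974] psi 90.1 w 0.0852 tilt [-0.0016  0.0001]
[ -70.3 -208.9   17.2] turn 0.1
```

>>> arm_command --rows '[-18,-55,4,0,-36,-110,10,0,-54,-165,17,0,-70,-207,17,0,-70,-207,17,0]'

```text
clock: 8.62
tool_pos: [0.6605, -0.1235, 0.1792]
tcp_rot: [-0.001, 0.002, 1.0, 0.0]
contact_force: [-0.0, 0.2, -0.5]
width: 0.0853
gripper_force: 0.0
```

>>> arm_command --rows '[0,0,0,0,0,0,0,0]'

```text
clock: 8.88
tool_pos: [0.6602, -0.1193, 0.1812]
tcp_rot: [-0.0, -0.001, 1.0, 0.0]
contact_force: [-0.5, 0.7, 0.7]
width: 0.0855
gripper_force: 0.0
```

```bash
python3 -c "
from h import *
np.set_printoptions(precision=4,suppress=True)
go((.661,-.124,.02,90))
c=cam('wrist'); cv2.imwrite('pics/w4.png',c['img']); im=c['img'];hsv=cv2.cvtColor(im,cv2.COLOR_BGR2HSV)
print(proj(c,[[.661,-.124,.046]]))
m=((hsv[...,1]<60)&(hsv[...,2]>200)).astype(np.uint8)*255; m[:, :230]=0;m[:,420:]=0
k=max(cv2.findContours(m,cv2.RETR_EXTERNAL,cv2.CHAIN_APPROX_NONE)[0],key=cv2.contourArea)
e=cv2.fitEllipse(k);print(e,unproj(c,e[0],.046),cv2.boundingRect(k))"
```

```text
t 8.88 at [ 0.6602 -0.1193  0.1812] psi 90.1 w 0.0855 tilt [-0.0007  0.0004]
[ -0.9  -4.7 161.2] turn 0.1
[[316.6908 188.4514]]
((312.7049255371094, 187.8173065185547), (51.59426498413086, 53.94142150878906), 98.360595703125) [[ 0.6605 -0.1272  0.046 ]] (286, 162, 55, 53)
```

>>> arm_command --rows '[-0.3,-4,50,0,-0.3,-7,100,0,-0.3,-7,145,0,-0.3,-7,167,0,-0.3,-7,167,0]'

```text
clock: 9.55
tool_pos: [0.6601, -0.1265, 0.0131]
tcp_rot: [-0.001, -0.001, 1.0, 0.0]
contact_force: [0.6, -0.1, 0.1]
width: 0.0855
gripper_force: 0.0
```

>>> arm_command --rows '[0,0,0,0,0,0,0,0,0,0,0,0,0,0,0,0]' --gripper 1

```text
clock: 10.05
tool_pos: [0.6616, -0.1275, 0.0163]
tcp_rot: [0.001, -0.0, 1.0, -0.0]
contact_force: [-0.9, 2.5, 6.7]
width: 0.0563
gripper_force: 31.3
```

>>> arm_command --rows '[0,0,-30,0,0,0,-70,0,0,0,-110,0,0,0,-130,0,0,0,-130,0]'

```text
clock: 10.68
tool_pos: [0.6615, -0.1277, 0.1467]
tcp_rot: [0.002, -0.0, 1.0, -0.001]
contact_force: [0.1, -0.1, -0.8]
width: 0.0562
gripper_force: 32.2
```

```bash
python3 -c "
from h import *
go((.598,.2987,.13,77.9))"
```

```text
t 10.68 at [ 0.6615 -0.1277  0.1467] psi 90.0 w 0.0562 tilt [ 0.0038 -0.001 ]
[ 63.4 426.5  16. ] turn 12.1
```

>>> arm_command --rows '[6,40,0,2,13,85,0,5,20,132,0,8,27,180,0,12.1,34,228,0,12.1]'

```text
clock: 11.3
tool_pos: [0.626, 0.1018, 0.1434]
tcp_rot: [-0.001, 0.106, 0.994, -0.0]
contact_force: [0.4, 0.6, -0.2]
width: 0.0557
gripper_force: 32.3
```

```bash
python3 -c "
from h import *
go((.5981,.2987,.0203,77.9))"
```

```text
t 11.30 at [0.626  0.1018 0.1434] psi 77.9 w 0.0557 tilt [-0.0014 -0.    ]
[ 68.5 186.6 123.1] turn -0.0
```

>>> arm_command --rows '[18,50,10,0,36,98,30,0,54,146,50,0,68,186,63,0,68,186,63,0]'

```text
clock: 11.92
tool_pos: [0.5974, 0.2988, 0.0791]
tcp_rot: [-0.001, 0.103, 0.995, -0.001]
contact_force: [-0.9, -0.5, -1.5]
width: 0.0559
gripper_force: 32.3
```

>>> arm_command --rows '[0,0,0,0,0,0,0,0,0,0,0,0]'

```text
clock: 12.3
tool_pos: [0.5996, 0.2955, 0.0818]
tcp_rot: [0.0, 0.106, 0.994, 0.0]
contact_force: [-0.2, 0.5, -0.5]
width: 0.0561
gripper_force: 32.3
```

```bash
python3 -c "
from h import *
go((.5981,.2987,.0203,77.9))"
```

```text
t 12.30 at [0.5996 0.2955 0.0818] psi 77.8 w 0.0561 tilt [0.0004 0.0002]
[ 2.2  2.8 61.5] turn -0.1
```

>>> arm_command --rows '[2.2,2.8,20,0,2.2,2.8,45,0,2.2,2.8,58,0,2.2,2.8,61.5,0,2.2,2.8,61.5,0]'

```text
clock: 12.92
tool_pos: [0.5977, 0.2997, 0.02]
tcp_rot: [-0.0, 0.105, 0.994, 0.0]
contact_force: [-0.0, 0.6, -1.3]
width: 0.0556
gripper_force: 32.4
```

>>> arm_command --rows '[0,0,0,0,0,0,0,0,0,0,0,0]' --gripper -0.8

```text
clock: 13.3
tool_pos: [0.5978, 0.2998, 0.0202]
tcp_rot: [0.0, 0.105, 0.994, 0.0]
contact_force: [0.3, -0.8, 0.4]
width: 0.077
gripper_force: 0.0
```

>>> arm_command --rows '[0,0,-20,0,0,0,-60,0,0,0,-110,0,0,0,-160,0,0,0,-160,0]'

```text
clock: 13.92
tool_pos: [0.599, 0.3003, 0.1859]
tcp_rot: [0.004, 0.105, 0.994, 0.002]
contact_force: [-0.3, 0.2, -0.1]
width: 0.0772
gripper_force: 0.0
```

```bash
python3 -c "
from h import *
go((.448,-.1405,.18,-4.5))
c=cam('wrist'); cv2.imwrite('pics/w5.png',c['img']); im=c['img'];hsv=cv2.cvtColor(im,cv2.COLOR_BGR2HSV)
print(proj(c,[[.5981,.2987,.049],[.512,.317,.088]]))
m=((hsv[...,1]<60)&(hsv[...,2]>200)).astype(np.uint8)*255; m[:, :230]=0;m[:,420:]=0
k=max(cv2.findContours(m,cv2.RETR_EXTERNAL,cv2.CHAIN_APPROX_NONE)[0],key=cv2.contourArea)
e=cv2.fitEllipse(k);print(e,unproj(c,e[0],.049),cv2.boundingRect(k))"
```

```text
t 13.93 at [0.599  0.3003 0.1859] psi 77.9 w 0.0772 tilt [0.008  0.0031]
[  55.5 -462.7    3.3] turn 82.4
[[319.7280149  184.95644052]
 [319.15969196  67.69101463]]
((320.68621826171875, 182.99758911132812), (51.80775451660156, 53.586788177490234), 95.71311950683594) [[0.59665224 0.29980538 0.049     ]] (294, 157, 54, 53)
```

Pot seated, about 1.5 mm off the pocket centre. Now the carton.

>>> arm_command --rows '[6,-46,0,9,12,-92,0,18,18,-138,0,27,24,-184,0,36,30,-231,0,45]' --gripper -1

```text
clock: 14.6
tool_pos: [0.5188, 0.0788, 0.1795]
tcp_rot: [-0.001, 0.48, 0.877, -0.0]
contact_force: [0.8, -0.5, 0.1]
width: 0.0851
gripper_force: 0.0
```

```bash
python3 -c "
from h import *
go((.448,-.1405,.18,-4.5))"
```

```text
t 14.60 at [0.5188 0.0788 0.1795] psi 32.6 w 0.0851 tilt [-0.0013  0.    ]
[-146.5 -177.9   -0.4] turn 37.1
```

>>> arm_command --rows '[-37,-44,0,9.5,-74,-88,0,19,-110,-133,0,28,-146,-178,0,37,-146,-178,0,37]'

```text
clock: 15.22
tool_pos: [0.4485, -0.1419, 0.1796]
tcp_rot: [-0.001, 0.734, 0.679, -0.0]
contact_force: [1.4, -0.1, -0.9]
width: 0.0853
gripper_force: 0.0
```

>>> arm_command --rows '[0,0,0,0,0,0,0,0,0,0,0,0]'

```text
clock: 15.6
tool_pos: [0.4501, -0.1382, 0.1799]
tcp_rot: [-0.0, 0.731, 0.682, 0.0]
contact_force: [-0.0, -0.2, -0.8]
width: 0.0856
gripper_force: 0.0
```

```bash
python3 -c "
from h import *
np.set_printoptions(precision=4,suppress=True)
c=cam('wrist'); cv2.imwrite('pics/w6.png',c['img']); np.savez('w6.npz',**c)
P=proj(c,[[.448,-.1405,.06]]);print(P)
go((.448,-.1405,.02,-4.5))
u,v=P[0].astype(int); cv2.imwrite('pics/w6c.png',cv2.resize(c['img'][v-60:v+60,u-80:u+80],None,fx=4,fy=4,interpolation=cv2.INTER_CUBIC)); print(u-80,v-60)"
```

```text
[[320.9218 194.6848]]
t 15.65 at [ 0.4501 -0.1383  0.1799] psi -4.0 w 0.0855 tilt [-0.0001  0.0002]
[ -2.4  -2.  159.9] turn 0.5
240 134
```

View pics/w6c.png

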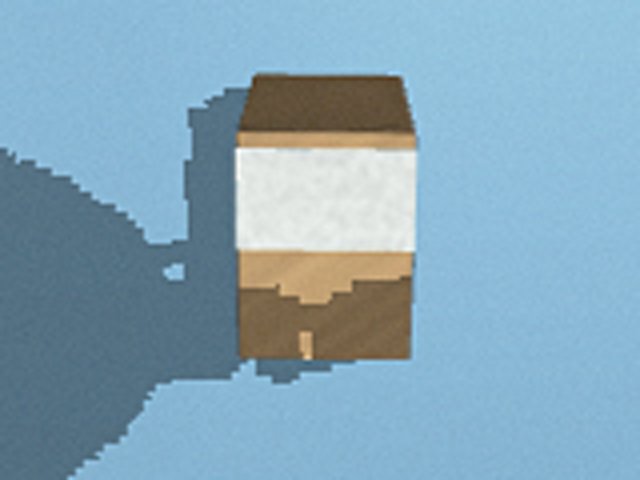

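Brown carton with the white label is directly under the gripper, centre (321,195) against a predicted (321,195), and square to the fingers.

>>> arm_command --rows '[-2.4,-2,50,0,-2.4,-2,100,0,-2.4,-2,140,0,-2.4,-2,160,0,-2.4,-2,160,0]'

```text
clock: 16.27
tool_pos: [0.4473, -0.1408, 0.0189]
tcp_rot: [-0.001, 0.732, 0.682, -0.0]
contact_force: [-0.8, -0.0, 0.1]
width: 0.0854
gripper_force: 0.0
```

>>> arm_command --rows '[0,0,0,0,0,0,0,0,0,0,0,0,0,0,0,0,0,0,0,0]' --gripper 1

```text
clock: 16.9
tool_pos: [0.4481, -0.1415, 0.0208]
tcp_rot: [0.001, 0.732, 0.681, 0.0]
contact_force: [0.6, 0.8, 7.3]
width: 0.0339
gripper_force: 31.9
```

>>> arm_command --rows '[0,0,-30,0,0,0,-70,0,0,0,-110,0,0,0,-130,0,0,0,-130,0]'

```text
clock: 17.52
tool_pos: [0.4481, -0.1416, 0.1514]
tcp_rot: [0.002, 0.732, 0.681, 0.001]
contact_force: [-0.7, -0.7, -1.0]
width: 0.0335
gripper_force: 31.0
```

```bash
python3 -c "
from h import *
go((.4259,.3353,.14,-12.1))"
```

```text
t 17.52 at [ 0.4481 -0.1416  0.1514] psi -4.1 w 0.0335 tilt [ 0.0031 -0.0014]
[474.1 -56.1  10.6] turn 8.0
```

>>> arm_command --rows '[45,-5,0,2,92,-11,0,4,142,-17,0,6,192,-22,0,8,240,-28,0,8]'

```text
clock: 18.15
tool_pos: [0.4363, 0.1015, 0.149]
tcp_rot: [-0.0, 0.778, 0.629, -0.0]
contact_force: [1.0, -0.1, -1.4]
width: 0.0334
gripper_force: 31.0
```

```bash
python3 -c "
from h import *
go((.4259,.3353,.085,-12.1))"
```

```text
t 18.15 at [0.4363 0.1015 0.149 ] psi -12.1 w 0.0334 tilt [-0.0012 -0.    ]
[226.4 -59.1  64. ] turn -0.0
```

>>> arm_command --rows '[55,-14,10,0,112,-29,25,0,170,-44,45,0,225,-59,63,0,225,-59,63,0]'

```text
clock: 18.77
tool_pos: [0.4247, 0.3349, 0.0843]
tcp_rot: [-0.0, 0.776, 0.63, -0.001]
contact_force: [0.2, -0.7, -0.9]
width: 0.0339
gripper_force: 31.1
```

>>> arm_command --rows '[0,0,0,0,0,0,0,0,0,0,0,0]'

```text
clock: 19.15
tool_pos: [0.4267, 0.3314, 0.0874]
tcp_rot: [0.0, 0.778, 0.628, 0.0]
contact_force: [-0.1, -0.5, -0.9]
width: 0.0335
gripper_force: 31.1
```

```bash
python3 -c "
from h import *
go((.4259,.3353,.0248,-12.1))"
```

```text
t 19.15 at [0.4267 0.3314 0.0874] psi -12.2 w 0.0335 tilt [0.0005 0.0003]
[ 3.6 -1.6 62.6] turn -0.1
```

>>> arm_command --rows '[3.6,-1.6,20,0,3.6,-1.6,45,0,3.6,-1.6,59,0,3.6,-1.6,62.6,0,3.6,-1.6,62.6,0]'

```text
clock: 19.77
tool_pos: [0.4258, 0.3362, 0.0248]
tcp_rot: [0.0, 0.778, 0.629, 0.0]
contact_force: [0.4, 0.1, -0.8]
width: 0.0336
gripper_force: 31.1
```

>>> arm_command --rows '[0,0,0,0,0,0,0,0,0,0,0,0]' --gripper -0.25

```text
clock: 20.15
tool_pos: [0.4256, 0.3363, 0.0247]
tcp_rot: [0.0, 0.778, 0.629, 0.0]
contact_force: [0.3, 0.2, 0.1]
width: 0.0533
gripper_force: 0.0
```

>>> arm_command --rows '[0,0,-20,0,0,0,-60,0,0,0,-110,0,0,0,-160,0,0,0,-160,0]'

```text
clock: 20.78
tool_pos: [0.4265, 0.3369, 0.188]
tcp_rot: [0.0, 0.778, 0.629, 0.003]
contact_force: [-0.7, 1.2, -0.5]
width: 0.0533
gripper_force: 0.0
```

```bash
python3 -c "
from h import *
go((.6645,.1225,.18,90))
c=cam('wrist'); cv2.imwrite('pics/w7.png',c['img'])
print(proj(c,[[.4259,.3353,.063],[.512,.317,.088]]))"
```

```text
t 20.77 at [0.4265 0.3369 0.188 ] psi -12.1 w 0.0533 tilt [0.0058 0.0036]
[-160.   277.5    8.6] turn -102.1
[[322.29628159 192.35236837]
 [445.4696497  202.07938052]]
```

View pics/w7.png

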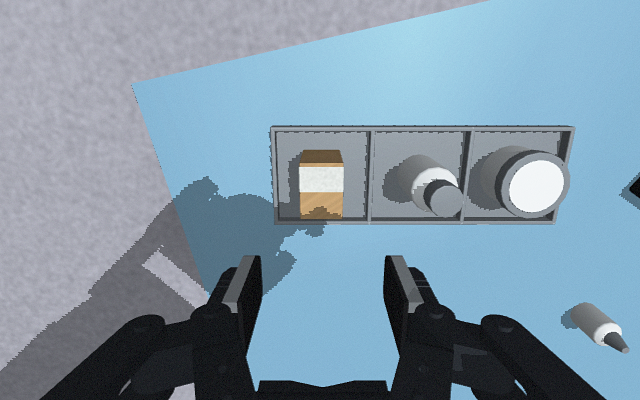

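Carton is centred in its pocket at (321,191); the tall bottle and pot are standing too. Now the dropper.

```bash
python3 -c "
from h import *
go((.6645,.1225,.17,8.4))"
```

```text
t 20.82 at [0.4257 0.3364 0.1858] psi -12.1 w 0.0535 tilt [0.0028 0.0017]
[-159.2  278.2   16.1] turn -20.5
```

>>> arm_command --rows '[-24,42,0,-4,-50,88,0,-8,-77,134,0,-12,-104,181,5,-16,-131,228,10,-20.5]' --gripper -0.5

```text
clock: 21.45
tool_pos: [0.6216, 0.1589, 0.1724]
tcp_rot: [-0.001, 0.652, 0.758, -0.001]
contact_force: [1.0, 0.7, 0.0]
width: 0.064
gripper_force: 0.0
```

```bash
python3 -c "
from h import *
go((.6645,.1225,.17,8.4))"
```

```text
t 21.45 at [0.6216 0.1589 0.1724] psi 8.6 w 0.0640 tilt [-0.0024 -0.0002]
[-42.4  37.    2.3] turn 0.2
```

>>> arm_command --rows '[-42,37,2,0,-42,37,2,0,-42,37,2,0,-42,37,2,0,-42,37,2,0]'

```text
clock: 22.08
tool_pos: [0.6632, 0.1252, 0.1726]
tcp_rot: [-0.0, 0.653, 0.758, 0.0]
contact_force: [-0.4, -0.8, 0.0]
width: 0.0639
gripper_force: 0.0
```

```bash
python3 -c "
from h import *
np.set_printoptions(precision=4,suppress=True)
go((.6645,.1225,.01,8.4))
c=cam('wrist'); cv2.imwrite('pics/w8.png',c['img'])
P=proj(c,[[.6645,.1225,.058],[.6645,.1225,0.]]);print(P); np.savez('w8.npz',**c)
u,v=P[0].astype(int); cv2.imwrite('pics/w8c.png',cv2.resize(c['img'][v-60:v+60,u-80:u+80],None,fx=4,fy=4,interpolation=cv2.INTER_CUBIC)); print(u-80,v-60)"
```

```text
t 22.07 at [0.6632 0.1252 0.1726] psi 8.5 w 0.0639 tilt [0.0001 0.0001]
[ -2.8   0.9 162.6] turn 0.1
[[324.6945 197.4369]
 [324.2959 178.0165]]
244 137
```

View pics/w8c.png

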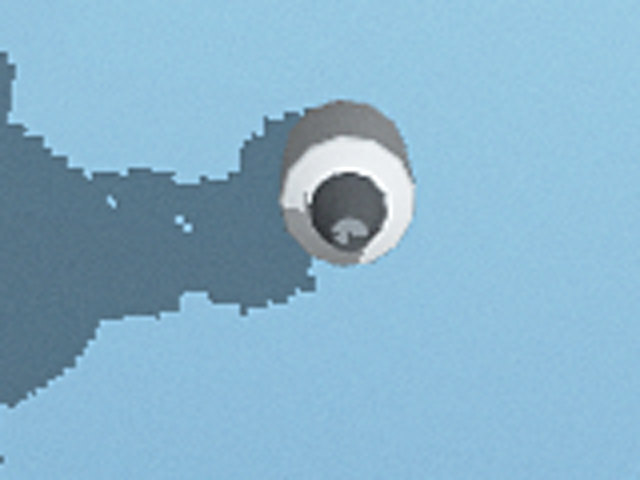

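```bash
python3 -c "
from h import *
np.set_printoptions(precision=4,suppress=True)
c=dict(np.load('w8.npz')); print(unproj(c,[(331.3,195.)],.058),unproj(c,[(330.6,187.)],.038))
p=unproj(c,[(331,195.)],.058)[0]; go((p[0],p[1],.007,8.4))"
```

```text
[[0.6691 0.1251 0.058 ]] [[0.669  0.1256 0.038 ]]
t 22.12 at [0.6634 0.125  0.1727] psi 8.5 w 0.0640 tilt [0.0003 0.0001]
[ -0.7   5.5 165.7] turn 0.1
```

>>> arm_command --rows '[-0.7,5.6,50,0,-0.7,5.6,100,0,-0.7,5.6,145,0,-0.7,5.6,165,0,-0.7,5.6,165,0]'

```text
clock: 22.75
tool_pos: [0.6691, 0.1246, 0.0069]
tcp_rot: [-0.001, 0.653, 0.757, -0.0]
contact_force: [0.9, 1.0, 0.4]
width: 0.0641
gripper_force: 0.0
```

>>> arm_command --rows '[0,0,0,0,0,0,0,0,0,0,0,0,0,0,0,0,0,0,0,0]' --gripper 1 --force 25

```text
clock: 23.38
tool_pos: [0.6702, 0.1245, 0.0093]
tcp_rot: [0.001, 0.653, 0.757, 0.001]
contact_force: [-0.8, 0.5, 5.8]
width: 0.0272
gripper_force: 24.5
```

>>> arm_command --rows '[0,0,-30,0,0,0,-70,0,0,0,-110,0,0,0,-130,0,0,0,-130,0]'

```text
clock: 24.0
tool_pos: [0.6701, 0.1244, 0.1399]
tcp_rot: [0.001, 0.653, 0.757, 0.002]
contact_force: [0.2, 0.5, -0.7]
width: 0.0273
gripper_force: 24.9
```

```bash
python3 -c "
from h import *
go((.565,-.294,.13,8.4))"
```

```text
t 24.00 at [0.6701 0.1244 0.1399] psi 8.4 w 0.0273 tilt [0.0042 0.0004]
[-398.5 -165.3    9.3] turn 0.0
```

>>> arm_command --rows '[-38,-16,0,0,-80,-33,0,0,-125,-52,0,0,-172,-71,0,0,-220,-91,0,0]'

```text
clock: 24.62
tool_pos: [0.6107, -0.1079, 0.1365]
tcp_rot: [-0.0, 0.653, 0.757, -0.0]
contact_force: [0.9, -0.7, 0.1]
width: 0.0272
gripper_force: 24.9
```

>>> arm_command --rows '[-48,-20,0,0,-96,-40,0,0,-140,-58,0,0,-178,-74,0,0,-178,-74,0,0]'

```text
clock: 25.25
tool_pos: [0.5633, -0.2959, 0.1363]
tcp_rot: [-0.001, 0.655, 0.756, -0.0]
contact_force: [0.1, 0.1, -0.4]
width: 0.0272
gripper_force: 24.9
```

>>> arm_command --rows '[0,0,0,0,0,0,0,0,0,0,0,0]'

```text
clock: 25.62
tool_pos: [0.5648, -0.2926, 0.1374]
tcp_rot: [-0.0, 0.653, 0.758, 0.0]
contact_force: [0.9, 0.5, -0.5]
width: 0.0271
gripper_force: 24.9
```

```bash
python3 -c "
from h import *
go((.565,-.294,.08,8.4),(.565,-.294,.0133,8.4))
c=cam('wrist'); cv2.imwrite('pics/w9.png',c['img']); np.savez('w9.npz',**c)
a=np.radians(8.4);e=np.array([np.cos(a),np.sin(a)]);n=np.array([-e[1],e[0]]);C=np.array([.5215,-.3005])
for x in(-90,90):
  for y in(-46,46): print((x,y),proj(c,np.r_[C+e*x/1000+n*y/1000,.014]))"
```

```text
t 25.62 at [ 0.5648 -0.2926  0.1374] psi 8.5 w 0.0271 tilt [-0.      0.0001]
[-1.4  0.  57.4] turn 0.1
[ -1.5   0.  124.1] turn 0.1
(-90, -46) [[159.12223812 246.05369065]]
(-90, 46) [[141.76170879 132.26356   ]]
(90, -46) [[379.75769596 246.45756768]]
(90, 46) [[386.19755499 132.75736964]]
```

View pics/w9.png

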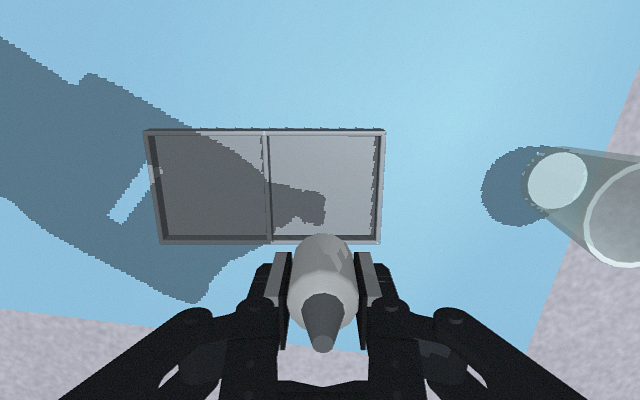

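The picture shows tray2's outer corners at about (143,130), (386,130), (380,243) and (162,243), 2–3 px higher than predicted. I'll refit the tray from these.

```bash
python3 - <<'E'
from h import *
np.set_printoptions(precision=4,suppress=True)
c=dict(np.load('w9.npz')); im=c["img"]; g=im.astype(int)
print(g[120:136,200,2],g[120:136,350,2]); print(g[234:250,190,2],g[234:250,365,2]); print(g[190,145:165,2],g[190,370:392,2])
P=unproj(c,[(143.5,130),(386,130),(380,242.5),(161.5,242.5)],.014)[:,:2]
d=np.roll(P,-1,0)-P
print(P.mean(0),np.linalg.norm(d,axis=1),np.degrees(np.arctan2(d[:,1],d[:,0])))
E
```

```text
[148 148 148 147 147 148 145  96  70  68  71 144 160 100 100  88] [158 159 161 161 157 158 159 161 138  60  73 150 183 164 156 136]
[90 67 63 66 64 70 87 93 92 92 76 95 89 90 88 91] [155  55  65  67  74  74 118 157 155 149 130 157 152 148 153 156]
[148 142  85  96 149  88  90  96  90  93  84  52  55  50  56  52  62  74
  96  95] [155 157 152  83  93  89  47  60 120 156 159 164 164 158 156 158 161 158
 156 159 157 160]
[ 0.522  -0.2978] [0.1782 0.0905 0.1776 0.0905] [   8.5147  -81.426  -171.4848   98.9336]
```

>>> arm_command --rows '[0,0.7,45,0,0,0.7,85,0,0,0.7,115,0,0,0.7,124,0,0,0.7,124,0]'

```text
clock: 26.3
tool_pos: [0.5654, -0.2933, 0.0138]
tcp_rot: [0.0, 0.653, 0.757, 0.0]
contact_force: [0.7, 0.2, 0.1]
width: 0.027
gripper_force: 25.2
```

>>> arm_command --rows '[0,0,0,0,0,0,0,0,0,0,0,0]' --gripper 0

```text
clock: 26.68
tool_pos: [0.5653, -0.2935, 0.0138]
tcp_rot: [0.0, 0.653, 0.757, 0.0]
contact_force: [0.4, -0.3, 0.2]
width: 0.0425
gripper_force: 0.0
```

>>> arm_command --rows '[0,0,-20,0,0,0,-60,0,0,0,-110,0,0,0,-160,0,0,0,-160,0]'

```text
clock: 27.3
tool_pos: [0.5664, -0.2942, 0.179]
tcp_rot: [0.004, 0.653, 0.757, 0.001]
contact_force: [0.3, 0.0, -0.5]
width: 0.043
gripper_force: 0.0
```

```bash
python3 -c "
from h import *
go((.5675,-.002,.17,-17.5))
c=cam('wrist'); cv2.imwrite('pics/w10.png',c['img'])
P=proj(c,[[.5655,-.2925,.061],[.5655,-.2925,.039]]);print(P)
u,v=P[0].astype(int); cv2.imwrite('pics/w10c.png',cv2.resize(c['img'][v-75:v+75,u-100:u+100],None,fx=2,fy=2)); print(u-100,v-75)"
```

```text
t 27.30 at [ 0.5664 -0.2942  0.179 ] psi 8.4 w 0.0430 tilt [ 0.007  -0.0045]
[288.9  43.8   7.7] turn 25.9
[[321.71162006 189.48220512]
 [321.59052291 181.71863703]]
221 114
```

View pics/w10c.png

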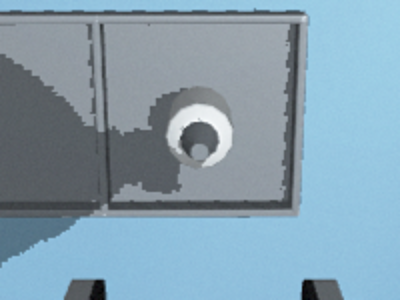

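The dropper is upright near the pocket centre (tip at crop (200,152), pocket spanning about (105–295, 25–205)). Now the slide box.

>>> arm_command --rows '[50,7,0,5,104,15,0,10,160,24,4,16,216,33,7,21,265,40,7,25.9]' --gripper -0.4

```text
clock: 27.98
tool_pos: [0.5651, -0.0233, 0.1656]
tcp_rot: [-0.001, 0.807, 0.59, -0.001]
contact_force: [-0.2, -0.2, 0.5]
width: 0.0598
gripper_force: 0.0
```

```bash
python3 -c "
from h import *
go((.5675,-.002,.17,-17.5))"
```

```text
t 27.98 at [ 0.5651 -0.0233  0.1656] psi -17.6 w 0.0598 tilt [-0.0018  0.0005]
[21.1 -4.2 -4.4] turn -0.1
```

>>> arm_command --rows '[20,-4,-4,0,20,-4,-4,0,20,-4,-4,0,20,-4,-4,0,20,-4,-4,0]'

```text
clock: 28.6
tool_pos: [0.5681, -0.006, 0.1703]
tcp_rot: [-0.0, 0.807, 0.591, -0.0]
contact_force: [-0.1, -0.3, 0.9]
width: 0.0597
gripper_force: 0.0
```

```bash
python3 - <<'E'
from h import *
np.set_printoptions(precision=4,suppress=True)
c=cam('wrist'); im=c['img']; cv2.imwrite('pics/w11.png',im); hsv=cv2.cvtColor(im,cv2.COLOR_BGR2HSV)
g=im.min(2)
u,v=proj(c,[[.5675,-.002,.04]])[0].astype(int); print(u,v)
for th in (160,190,210):
    m=np.zeros(g.shape,np.uint8); m[v-90:v+90,u-70:u+70]=((hsv[...,1]<50)&(hsv[...,2]>th))[v-90:v+90,u-70:u+70]*255
    k=max(cv2.findContours(m,cv2.RETR_EXTERNAL,cv2.CHAIN_APPROX_NONE)[0],key=cv2.contourArea)
    P=(unproj(c,k[:,0,:],.04)[:,:2]*1000).astype(np.float32)
    r=cv2.minAreaRect(P); print(th,r,cv2.boundingRect(k))
go((r[0][0]/1000,r[0][1]/1000,.010,r[2] if r[1][0]<r[1][1] else r[2]-90))
E
```

```text
321 183
160 ((567.3894653320312, -1.6324539184570312), (75.33916473388672, 29.81800651550293), 71.46979522705078) (302, 135, 39, 93)
190 ((568.3148193359375, 2.4208526611328125), (66.45027923583984, 28.996686935424805), 71.4698486328125) (302, 135, 39, 83)
210 ((568.21240234375, 2.3636245727539062), (66.27665710449219, 28.83869171142578), 71.46983337402344) (302, 135, 38, 83)
t 28.65 at [ 0.5681 -0.0058  0.1703] psi -17.5 w 0.0593 tilt [-0.0001  0.0001]
[  7.9  -2.3 160.3] turn 1.0
```

>>> arm_command --rows '[3.8,-1.9,50,1,3.8,-1.9,100,1,3.8,-1.9,142,1,3.8,-1.9,161,1,3.8,-1.9,161,1]'

```text
clock: 29.28
tool_pos: [0.5668, -0.0011, 0.0081]
tcp_rot: [-0.001, 0.812, 0.584, -0.001]
contact_force: [-0.3, 0.1, 0.4]
width: 0.06
gripper_force: 0.0
```

>>> arm_command --rows '[0,0,0,0,0,0,0,0,0,0,0,0,0,0,0,0,0,0,0,0]' --gripper 1 --force 30

```text
clock: 29.9
tool_pos: [0.568, -0.001, 0.0106]
tcp_rot: [0.001, 0.811, 0.584, 0.001]
contact_force: [-0.7, 0.1, 7.1]
width: 0.0294
gripper_force: 31.1
```

```bash
python3 -c "
from h import *
s=robot.sense();print(s['gripper_force'],s['contact_force']);go((.4785,-.3055,s['tool_pos'][2]+.1,8.5))"
```

```text
31.10990881919861 [-0.71652646  0.09824374  7.11036697]
t 29.90 at [ 0.568  -0.001   0.0106] psi -18.5 w 0.0294 tilt [ 0.002  -0.0002]
[-317.1   11.8 -100.1] turn -27.0
```

>>> arm_command --rows '[0,0,-40,0,0,0,-80,0,-30,1,-100,-4,-75,3,-100,-10,-120,4,-100,-17]'

```text
clock: 30.52
tool_pos: [0.533, -0.117, 0.1103]
tcp_rot: [0.001, 0.715, 0.7, 0.0]
contact_force: [0.7, -0.5, -0.4]
width: 0.0292
gripper_force: 30.1
```

```bash
python3 -c "
from h import *
go((.4785,-.3055,.11,8.5))"
```

```text
t 30.52 at [ 0.533  -0.117   0.1103] psi -1.2 w 0.0292 tilt [ 0.0016 -0.0005]
[-189.6  -50.4    0.3] turn -9.7
```

>>> arm_command --rows '[-47,-12,0,-4,-95,-25,0,-8,-143,-38,0,-9.7,-186,-50,0,-9.7,-186,-50,0,-9.7]'

```text
clock: 31.15
tool_pos: [0.4776, -0.3032, 0.1098]
tcp_rot: [0.001, 0.656, 0.755, 0.0]
contact_force: [0.8, 1.2, -0.5]
width: 0.0299
gripper_force: 30.1
```

>>> arm_command --rows '[0,0,0,0,0,0,0,0,0,0,0,0,0,0,0,0]'

```text
clock: 31.65
tool_pos: [0.4787, -0.3001, 0.1094]
tcp_rot: [0.0, 0.654, 0.756, 0.0]
contact_force: [-0.3, 0.1, -0.6]
width: 0.0294
gripper_force: 30.1
```

```bash
python3 -c "
from h import *
go((.4785,-.3055,.0146,8.5))
c=cam('wrist'); cv2.imwrite('pics/w12.png',c['img']);np.savez('w12.npz',**c)"
```

```text
t 31.65 at [ 0.4787 -0.3001  0.1094] psi 8.3 w 0.0294 tilt [0.0001 0.0001]
[-5.3 -0.9 94.8] turn -0.2
```

View pics/w12.png

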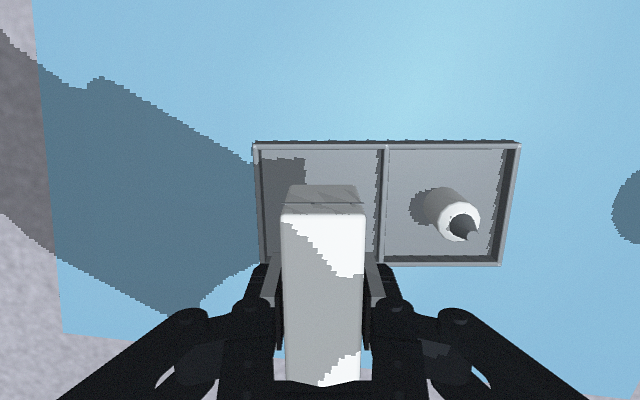

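```bash
python3 - <<'E'
from h import *
np.set_printoptions(precision=4,suppress=True)
c=dict(np.load('w12.npz')); s=robot.sense(); Rm=q(s["tcp_rot"]).as_matrix()
b=s["tool_pos"][2]-.0106
for p,z in [((322,214),b+.04),((322,185),b+.04),((322,185),b),((322,206),b+.04)]: print(p,(Rm.T@(unproj(c,p,z)[0]-s["tool_pos"]))*1000)
g=c["img"][...,2].astype(int); print(g[180:222,310]); print(g[138:152,340],g[256:272,430])
P=unproj(c,[(253,144),(521,144),(503.5,267),(262,267)],.014)[:,:2]
d=np.roll(P,-1,0)-P
print(P.mean(0),np.linalg.norm(d,axis=1),np.degrees(np.arctan2(d[:,1],d[:,0])))
E
```

```text
(322, 214) [ 37.4     -0.9479 -29.3988]
(322, 185) [ 47.5535  -0.9498 -29.3984]
(322, 185) [36.2985 -0.9857 10.6012]
(322, 206) [ 40.2547  -0.9484 -29.3987]
[152 153 153 151 146 126 132 129 128 127 125 129 127 127 130 128 130 136
 130 126 131 121  92 106 134 134 128 134 131 132 132 127 131 151 189 225
 235 239 240 243 246 246]
[159 162 137  60  61  73 144 168 154 150 141 121 161 162] [ 62  62  69  73  71  69 137 158 148 142 123 148 147 145 146 143]
[ 0.5221 -0.2991] [0.1784 0.0918 0.1799 0.0917] [   8.2856  -80.028  -171.7158   99.042 ]
```

Tray2 checks out at (0.522, −0.299). The box sits about 1 mm back in the fingers, so I'll correct for that and lower.

>>> arm_command --rows '[-4.3,-0.8,25,-0.2,-4.3,-0.8,50,-0.2,-4.3,-0.8,65,-0.2,-4.3,-0.8,65,-0.2,-4.3,-0.8,65,-0.2]'

```text
clock: 32.33
tool_pos: [0.4785, -0.3052, 0.0451]
tcp_rot: [0.0, 0.653, 0.757, 0.0]
contact_force: [-0.7, -0.0, -1.2]
width: 0.0296
gripper_force: 30.1
```

>>> arm_command --rows '[0,0,0,0,0,0,0,0]'

```text
clock: 32.58
tool_pos: [0.4784, -0.3052, 0.045]
tcp_rot: [0.0, 0.653, 0.757, 0.0]
contact_force: [0.2, 0.4, -1.0]
width: 0.0293
gripper_force: 30.1
```

```bash
python3 -c "
from h import *
go((.4784,-.3045,.0146,8.5))"
```

```text
t 32.58 at [ 0.4784 -0.3052  0.045 ] psi 8.4 w 0.0293 tilt [ 0.0008 -0.0005]
[ 0.7  0.1 30.4] turn -0.1
```

>>> arm_command --rows '[0.7,0,12,0,0.7,0,22,0,0.7,0,28,0,0.7,0,30.4,0,0.7,0,30.4,0]'

```text
clock: 33.2
tool_pos: [0.4781, -0.3043, 0.0139]
tcp_rot: [-0.0, 0.653, 0.757, 0.0]
contact_force: [-1.1, -0.4, -0.5]
width: 0.0294
gripper_force: 30.1
```

>>> arm_command --rows '[0,0,0,0,0,0,0,0,0,0,0,0]' --gripper -0.05

```text
clock: 33.58
tool_pos: [0.4782, -0.3044, 0.014]
tcp_rot: [0.0, 0.653, 0.757, 0.0]
contact_force: [-0.1, 0.6, 0.5]
width: 0.0452
gripper_force: 0.0
```

>>> arm_command --rows '[0,0,-20,0,0,0,-60,0,0,0,-110,0,0,0,-160,0,0,0,-160,0]'

```text
clock: 34.2
tool_pos: [0.4792, -0.3052, 0.1776]
tcp_rot: [0.003, 0.653, 0.757, 0.0]
contact_force: [-0.2, -0.7, 0.5]
width: 0.0447
gripper_force: 0.0
```

>>> arm_command --rows '[0,0,0,0,0,0,0,0,0,0,0,0,0,0,0,0]'

```text
clock: 34.7
tool_pos: [0.478, -0.3043, 0.1733]
tcp_rot: [-0.001, 0.653, 0.757, 0.0]
contact_force: [-0.4, -0.1, 0.1]
width: 0.0447
gripper_force: 0.0
```

```bash
python3 - <<'E'
from h import *
np.set_printoptions(precision=4,suppress=True)
c=cam('wrist'); im=c['img']; cv2.imwrite('pics/w13.png',im); hsv=cv2.cvtColor(im,cv2.COLOR_BGR2HSV)
u,v=proj(c,[[.4785,-.3055,.043]])[0].astype(int); print(u,v)
m=np.zeros(im.shape[:2],np.uint8)
for th in (170,200,215):
    m[:]=0; m[v-70:v+70,u-40:u+40]=((hsv[...,1]<50)&(hsv[...,2]>th))[v-70:v+70,u-40:u+40]*255
    k=max(cv2.findContours(m,cv2.RETR_EXTERNAL,cv2.CHAIN_APPROX_NONE)[0],key=cv2.contourArea)
    print(th,cv2.minAreaRect((unproj(c,k[:,0,:],.043)[:,:2]*1000).astype(np.float32)),cv2.boundingRect(k))
t=cam('top'); s=cam('scene'); 
for n,cc,p in (("top",t,(.52,-.3)),("top",t,(.512,.317))):
    print(proj(cc,[[*p,0]]))
cv2.imwrite('pics/topF.png',t['img'])
a=cv2.resize(im[v-90:v+90,u-90:u+210],None,fx=1.3,fy=1.3)
b=cv2.resize(t['img'][180:320,140:500],None,fx=2,fy=2,interpolation=cv2.INTER_CUBIC)
o=np.zeros((a.shape[0]+b.shape[0],max(a.shape[1],b.shape[1]),3),np.uint8);o[:a.shape[0],:a.shape[1]]=a;o[a.shape[0]:,:b.shape[1]]=b
print(o.shape);cv2.imwrite('pics/fin.png',o)
E
```

```text
323 189
170 ((484.4572448730469, -300.0574035644531), (44.59199523925781, 81.8399887084961), 8.445226669311523) (304, 132, 59, 101)
200 ((477.42132568359375, -304.9179992675781), (29.087158203125, 74.34677124023438), 8.328886032104492) (304, 142, 38, 91)
215 ((477.61309814453125, -304.885009765625), (28.59784507751465, 74.51416778564453), 8.939799308776855) (304, 142, 38, 91)
[[460.5848 258.2764]]
[[186.6222 251.8017]]
(514, 720, 3)
```

The slide box measures within about 1 mm of the pocket centre. All five are placed, so I'll do a quick numeric check that the bystanders and decoys haven't moved, then hand in.

```bash
python3 - <<'E'
from h import *
a,b=cv2.imread('pics/top0.png'),cv2.imread('pics/topF.png'); d=cv2.absdiff(a,b).max(2)
for n,(x0,y0,x1,y1) in dict(rack=(275,100,375,152),timer=(200,122,250,170),beaker=(428,130,472,172),blue=(370,220,402,250),turq=(340,274,368,300)).items(): print(n,(d[y0:y1,x0:x1]>50).mean().round(3))
print(robot.close_job())
E
```

```text
rack 0.0
timer 0.0
beaker 0.0
blue 0.0
turq 0.0
the job is handed in; nothing more can be done
None
```

Both kits are made up and handed in at about 35 s: tall bottle, pot and carton in the three-pocket tray, dropper bottle and slide box in the two-pocket tray. All five were released upright within about 2 mm of pocket centre, and the tube rack, beaker, timer and both look-alikes had not moved; the verdict itself was not shown.

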